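# Balance the hung rivet jar

### The job

A jar of rivets hangs from one arm of the bench balance and pulls that arm down. Slide the steel poise that is threaded on the beam along its arm until the beam rests level by itself, then let go; leave the hung jar and its hanger untouched.

Things in the scene. Friction and masses are not known exactly. Their poses are not given: they have to be found in the camera images.
- stand: Fixed upright balance stand, only place and yaw vary: grey foot 110x150x14 mm, post, dark fork 44 mm wide (22 mm along the beam) up to 11 mm above the pivot. Origin: centre of the foot's underside; the pivot lies 215 mm straight above it. Own +y points along the level beam to the jar side (hook 90 mm from the pivot), -y to the poise side (bar ends at 206 mm); own x is the pivot axis.
- beam (a joint): Tilt of the beam, rad: 0 level, positive when the jar side is down and the poise side up; stops at +-0.45. Aluminium bar 10 mm wide, 14 mm high, its middle line through the pivot. A spring strip in the pivot makes the tilt proportional to the imbalance: about 1 degree per 7 mm that the poise is off its balancing place. Damped: at rest about 2 s after it is let go.
- poise (a joint): Place of the poise along the beam, m: its centre is 50 mm + this value from the pivot; 0 is the inner end of its travel, 0.13 the outer. Moving it outward lifts the jar side. It slides with about 1.5 N of friction and stays where it is left. The jar's weight is unknown: balance lies between 95 and 170 mm from the pivot.
- poise_centre (a point): Centre of the poise, on the beam's middle line: a plain steel block threaded on the beam, 30 mm across it, 36 mm along it, 46 mm high (23 mm above and below this point), with a round screw head 20 mm across up to 37 mm above this point. Axes as the stand's, tilted with the beam. A loose spare block of the same shape stands on the bench and is not part of the job.
- hanger: The hung load: wire bail 68 mm wide and dish 72 mm across carrying the jar of rivets (44 mm across, 105 mm high), in all 132 mm high. It hangs freely below the hook; origin at the hook, 14 mm below the beam's middle line.

How it is judged:
At the end, for the whole second after the job is handed in: The beam rests level by itself, within 0.04 rad (2.3 degrees, about 16 mm of poise travel), turning slower than 0.08 rad/s (value of joint beam between -0.04 and 0.04 rad and velocity of joint beam between -0.08 and 0.08 rad/s); the robot touches nothing.
It fails at once if the robot presses on the hung jar or its hanger with more than 2 N (contact force between any of the fingers, the arm and hanger above 2 N).
It also fails if it takes over 51 s, if anything falls off the work surface, if the arm or the gripper's body presses on something with over 40 N, if the wrist force passes 120 N, or if a joint passes its speed limit or range.

### The arm

A 6-joint arm with a two-finger parallel gripper is mounted at the origin on a cart in front of the work surface, level with it; the furniture and walls round the work are solid. World frame = base frame: x ahead of the robot, y to its left, z up, the work surface at z = 0. Lengths are in m, angles in rad, forces in N, time in s.
With the tool pointing down it reaches from about 0.35 to 0.85 m from the base axis. Payload 8.1 kg.
Tool frame: the origin (TCP) lies midway between the tips of the shut fingers; the grasp point (between the pads) lies 19 mm behind it; z points along the fingers, y is the line along which they close (so a half turn about z gives the same grasp; the last joint's range is limited). The gripper opens to 85 mm and grips with 20 to 120 N. Pads are 22 mm wide; open, the fingers measure 114 mm over their backs; the gripper's body (76 mm by 85 mm) begins 54 mm behind the grasp point. The pads swing forward as they close: fully open they stand 13 mm farther back than shut.
Start: joints at [1.05, 0.13, 1.488, -0, 1.523, -0.085], TCP at [0.253, 0.544, 0.231] pointing down, gripper open.
Joint ranges: [-2.96, 2.96], [-0.89, 2.26], [0.02, 2.5], [-1.34, 4.48], [0, 2.73], [-2.66, 2.66]. Speed limits (rad/s): [2.39, 2.39, 2.79, 3.14, 3.14, 3.14].

### API

Orientations are given as a rotation vector (axis times angle).
In Python, from bench import state, get_image, camera_model, close_job gives the robot as it stands.
- The arm moves only by the tool servo_tool, never from a script. Its argument "plan" is a list of rows, each a list of 2 entries, a list of its own where there are three numbers: the shift along the tool's x, y, z each as a share of 0.25 m, from -1 to 1, then the turn about the tool's z as a share of 30 degrees, from -1 to 1. In form: [[[dx, dy, dz], spin], ...]. A call has 1 to 8 rows; each row is the pose to reach, as a shift and turn from the pose commanded when the call began, along the tool's axes at that moment; what a row does not reach only later rows make up. A row lasts 1/8 s, in which the tool goes at most 62.5 mm and 10.7 degrees, less where a joint would pass 70% of its speed; a pose out of reach is approached as far as the arm can. A call with a number of a shift or a turn outside -1 to 1 is refused whole. A call with a gripper value outside its range is refused whole. "jaw" is the opening in per cent of the stroke, from 0 (shut) to 100 (fully open), set as the call begins (left out, the last holds). The fingers move at their own pace and stop on an object; "grip_force" is the grip in N (left out, the last holds). Time passes only in rows, so rows that repeat a pose let the fingers close. It gives the time, the measured TCP pose, the force, the opening and the grip force at its end, in the units of the state.
- state(): the state, without advancing time (a new reading comes with each control period).
- get_image(name): name is "side" or "top" or "wrist"; returns the picture (400x640x3 uint8, red, green, blue); there is no depth.
- camera_model(name): a dict with "vfov" (degrees; the focal length in pixels is half the picture's height over the tangent of half this angle, whatever the lens; pixels are square), "cx", "cy" (the principal point, pixels), "k1" (the pictures are not rectified: a ray, as slopes to the right and down, at radius r is drawn at 1 + k1 r^2 times it, then the intrinsics apply), "R" (3x3) and "t" (3): a world point X has camera coordinates R X + t. Camera axes: x right, y down, z forward; pixel columns grow to the right and rows downward; lengths in m; the calibration is good to about 2 mm. A picture is of the moment at which its call begins: read the wrist's pose just before it. camera_model takes no time and is no camera call; for the wrist camera it gives the pose at the moment of the call.
- close_job(): hands the job in; it is judged then, once.
The state is a dict: "clock": time; "joint_positions": joint angles; "qvel": joint speeds; "effort": joint torques, N m; "tool_pos": TCP position; "tcp_rot": TCP orientation; "wrist_force": force on the tool from outside, world axes, zero at the start; "ft_torque": the same for the moment, N m; "width": finger opening in m; "finger_force": force on a finger pad.
Only numpy, scipy, OpenCV 4.12 (cv2) and the standard library are available. Lean on these libraries where they do the work, as an engineer would, in place of code of your own. Each camera call takes 0.05 s, during which the arm holds its last target. There are 200 camera calls.

## Working session

There is one attempt and no reset: what is moved stays moved. The work goes in short steps, Python scripts to look and compute and a tool call to move; the robot and the scene stay as the last step left them, time stands still between calls to the robot, and variables do not carry over. Pictures are saved under pics/ and viewed, at most 10 in all, crops included, and the job is handed in when it is done.

Besides the shell and the picture viewer there is one more tool, called after "Emit:" as name(argument=value, ...) on one line, values as JSON. servo_tool: Moves the arm, as the interface text tells. Shift numbers are shares of 0.25 m and turn numbers shares of 30 degrees, none past 1 either way. Its arguments: {"type":"object","properties":{"plan":{"type":"array","items":{"type":"array"}},"jaw":{"type":"number"},"grip_force":{"type":"number"}},"required":["plan"]}

```bash
mkdir -p pics; cat > h.py <<'E'
import numpy as np,cv2
from bench import state,get_image,camera_model
def cam(n):
    m=camera_model(n);f=200/np.tan(np.radians(m['vfov'])/2)
    return m,f
def ray(m,px):
    f=200/np.tan(np.radians(m['vfov'])/2)
    d=np.array([(px[0]-m['cx'])/f,(px[1]-m['cy'])/f]);u=d.copy()
    for _ in range(20): u=d/(1+m['k1']*(u@u))
    R=np.array(m['R']);t=np.array(m['t'])
    return -R.T@t, R.T@np.array([u[0],u[1],1])
def plane(m,px,z):
    o,d=ray(m,px);return o+d*(z-o[2])/d[2]
def two(m1,p1,m2,p2):
    o1,d1=ray(m1,p1);o2,d2=ray(m2,p2)
    s=np.linalg.lstsq(np.c_[d1,-d2],o2-o1,rcond=None)[0]
    a=o1+s[0]*d1;b=o2+s[1]*d2
    return (a+b)/2,np.linalg.norm(a-b)
def proj(m,X):
    f=200/np.tan(np.radians(m['vfov'])/2)
    c=np.array(m['R'])@X+np.array(m['t']);u=c[:2]/c[2];u=u*(1+m['k1']*(u@u))
    return u*f+[m['cx'],m['cy']]
def snap(n,name):
    im=get_image(n);cv2.imwrite(f'pics/{name}.png',im[:,:,::-1]);return im
E
python3 - <<'E'
from h import *
for n in('side','top','wrist'):
    snap(n,n+'0')
    m=camera_model(n);o,d=ray(m,(320,200));print(n,o.round(3),d.round(3),m['vfov'])
s=state();print(s['clock'],s['tcp_rot'],s['tool_pos'])
E
```

```text
side [ 0.201 -0.554  0.563] [ 0.452  0.757 -0.472] 43.88710196732782
top [0.43  0.087 0.985] [ 0.145  0.035 -0.989] 54.10493411343907
wrist [0.179 0.578 0.373] [ 0.3   -0.153 -0.942] 60.061063014521686
0.15 [-6.78974149e-01 -3.06689198e+00  2.16198622e-03] [0.25303748 0.5435638  0.23047661]
```

View pics/side0.png

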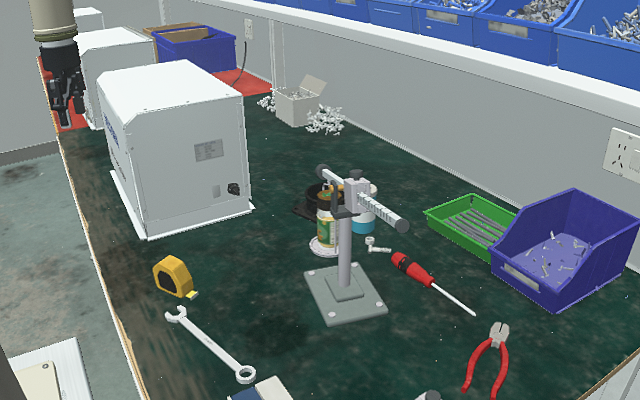

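View pics/top0.png

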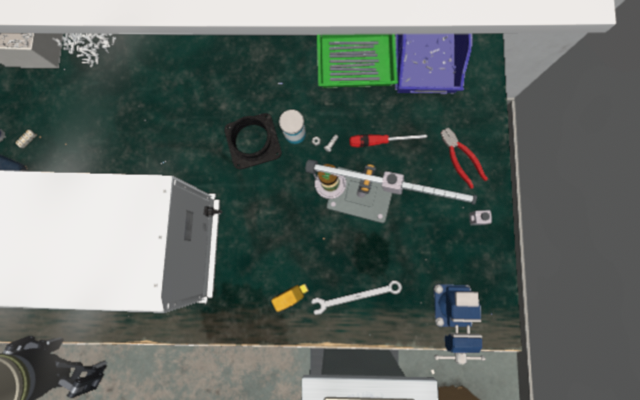

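Side view: stand foot about (345,293), beam from (323,170) to (402,226), poise near (355,190). Top view: beam from (310,165) to (474,200), poise at (392,180), foot at (360,200), spare block at (482,217). White cabinet lies at left.

```bash
python3 - <<'E'
import cv2,numpy as np
a=cv2.imread('pics/top0.png')[150:235,295:495];b=cv2.imread('pics/side0.png')[155:335,285:425]
cv2.imwrite('pics/c0.png',np.vstack([cv2.resize(a,None,fx=4,fy=4,interpolation=2)]))
cv2.imwrite('pics/c1.png',cv2.resize(b,None,fx=3.3,fy=3.3,interpolation=2))
E
```

```text
(no output)
```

View pics/c0.png

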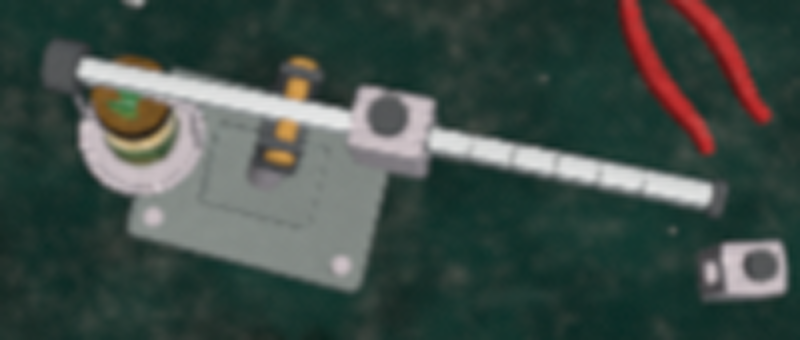

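View pics/c1.png

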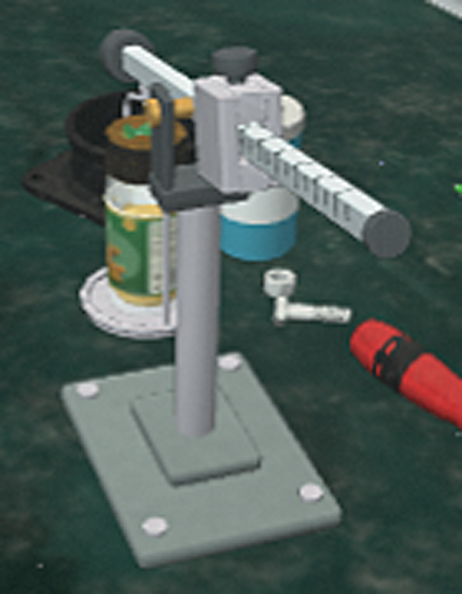

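Crops: foot rivets in side at (312,273),(355,265),(379,304),(332,314); beam end cap side (403,226)/top (475,199); screw head side (357,171)/top (392,179).

```bash
python3 - <<'E'
from h import *
S=camera_model('side');T=camera_model('top')
r=np.array([plane(S,p,.014) for p in [(311.7,273.2),(354.7,264.7),(379.2,304.1),(332,314.4)]]);print(r.round(3),r.mean(0).round(3))
rt=[plane(T,(p[0]/4+295,p[1]/4+150),.014).round(3) for p in [(153,216),(341,265)]];print('top rivets',rt)
e,g=two(S,(402.6,225.6),T,(475.5,199.3));print('end',e.round(3),g)
k,g2=two(S,(356.8,170.8),T,(391.7,178.7));print('screw',k.round(3),g2)
c=r.mean(0);c[2]=.215
a=e-c;print('arm',a,np.linalg.norm(a),'yawdir',np.degrees(np.arctan2(a[1],a[0])),'tilt',np.arcsin(a[2]/np.linalg.norm(a)))
d=a/np.linalg.norm(a);print('poise along',(k-c)@d)
print(np.degrees(np.arctan2(*(r[3]-r[2])[[1,0]])))
s=state();import scipy.spatial.transform as t;print(t.Rotation.from_rotvec(s['tcp_rot']).as_matrix().round(3))
for p in [(165,180),(175,182),(215,195),(205,300),(165,308)]:print(p,plane(T,p,.2).round(3))
E
```

```text
[[ 0.567  0.09   0.014]
 [ 0.649  0.07   0.014]
 [ 0.619 -0.047  0.014]
 [ 0.538 -0.026  0.014]] [0.593 0.021 0.014]
top rivets [array([0.563, 0.088, 0.014]), array([ 0.534, -0.029,  0.014])]
end [ 0.541 -0.175  0.26 ] 0.0005014395753109306
screw [ 0.58  -0.022  0.261] 0.003732429782396251
arm [-0.05206301 -0.1965501   0.0449636 ] 0.20824078528017606 yawdir -104.83602563745897 tilt 0.2176352007254085
poise along 0.05437389681737419
165.89452681820322
[[-0.907  0.422 -0.001]
 [ 0.422  0.907 -0.001]
 [ 0.    -0.001 -1.   ]]
(165, 180) [0.584 0.434 0.2  ]
(175, 182) [0.58  0.413 0.2  ]
(215, 195) [0.554 0.329 0.2  ]
(205, 300) [0.345 0.338 0.2  ]
(165, 308) [0.329 0.415 0.2  ]
```

```bash
python3 - <<'E'
from h import *
S=camera_model('side');T=camera_model('top')
print(two(S,(243,97),T,(167,176)), plane(S,(147,238),0),plane(S,(253,207),0),plane(T,(220,195),0),plane(T,(211,308),0))
for z in(.15,.2,.25,.3,.35):print(z,plane(T,(156,305),z).round(3),plane(T,(167,176),z).round(3))
E
```

```text
(array([0.58211355, 0.39981884, 0.26730025]), np.float64(0.007213136028703083)) [0.33622492 0.39949326 0.        ] [0.58956741 0.40282071 0.        ] [0.58557508 0.3783234  0.        ] [3.04707514e-01 3.85803990e-01 1.11022302e-16]
0.15 [0.328 0.456 0.15 ] [0.603 0.452 0.15 ]
0.2 [0.335 0.434 0.2  ] [0.593 0.431 0.2  ]
0.25 [0.341 0.412 0.25 ] [0.582 0.409 0.25 ]
0.3 [0.347 0.389 0.3  ] [0.572 0.387 0.3  ]
0.35 [0.353 0.367 0.35 ] [0.562 0.365 0.35 ]
```

View pics/wrist0.png

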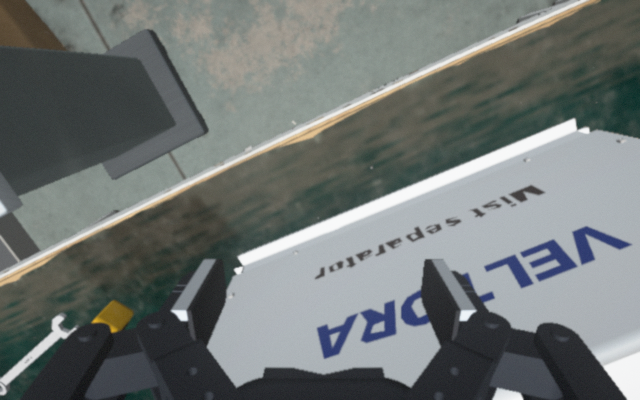

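Wrist view: the gripper hangs in front of the cabinet face (lettering at (430,270)), so I move along -y while rising, then turn.

Emit:
servo_tool(plan=[[[-0.1, -0.2, -0.1], 0], [[-0.19, -0.4, -0.2], 0], [[-0.28, -0.6, -0.3], 0], [[-0.37, -0.8, -0.4], 0], [[-0.5, -0.9, -0.4], 0.25], [[-0.69, -0.98, -0.4], 0.5], [[-0.69, -0.98, -0.4], 0.8], [[-0.69, -0.98, -0.4], 1]], jaw=100)

```text
clock: 1.15
tool_pos: [0.3066, 0.2482, 0.3311]
tcp_rot: [-1.459, -2.782, 0.0]
wrist_force: [-1.1, -0.1, 0.1]
width: 0.0853
finger_force: 0.0
```

Emit:
servo_tool(plan=[[[-0.2, 0.04, 0], 0.3], [[-0.4, 0.07, 0], 0.65], [[-0.6, 0.1, 0], 1], [[-0.78, 0.14, 0], 1]])

```text
clock: 1.65
tool_pos: [0.4477, 0.1079, 0.3311]
tcp_rot: [-2.126, -2.313, 0.0]
wrist_force: [0.0, 1.6, -0.6]
width: 0.0852
finger_force: 0.0
```

```bash
python3 - <<'E'
from h import *
import scipy.spatial.transform as t
s=state();R=t.Rotation.from_rotvec(s['tcp_rot']).as_matrix();p=np.array(s['tool_pos'])
print(p,np.degrees(np.arctan2(R[1,1],R[0,1])))
print('shares',R.T@(np.array([.578,-.030,.35])-p)/.25)
E
```

```text
[0.44768159 0.10791288 0.33114771] 4.841895446802084
shares [-0.59368055  0.47284819 -0.07543324]
```

Spin remaining 19.4° (0.65).

Emit:
servo_tool(plan=[[[-0.15, 0.12, -0.04], 0.2], [[-0.3, 0.24, -0.08], 0.4], [[-0.45, 0.36, -0.08], 0.65], [[-0.59, 0.47, -0.08], 0.65], [[-0.59, 0.47, -0.08], 0.65], [[-0.59, 0.47, -0.08], 0.65]])

```text
clock: 2.4
tool_pos: [0.5765, -0.027, 0.3508]
tcp_rot: [-2.483, -1.923, 0.001]
wrist_force: [-0.1, 0.6, 0.2]
width: 0.0856
finger_force: 0.0
```

```bash
python3 - <<'E'
from h import *
import scipy.spatial.transform as t
s=state();R=t.Rotation.from_rotvec(s['tcp_rot']).as_matrix();p=np.array(s['tool_pos'])
im=snap('wrist','w1');m=camera_model('wrist')
print(p,np.degrees(np.arctan2(R[1,1],R[0,1])))
print('shares',R.T@(np.array([.578,-.030,.35])-p)/.25, 'expected screw px',proj(m,np.array([.580,-.022,.262])))
E
```

```text
[ 0.57647552 -0.02697166  0.35084644] -14.482171408085451
shares [-0.01020422  0.00893748  0.00337291] expected screw px [327.13520498 190.96884214]
```

View pics/w1.png

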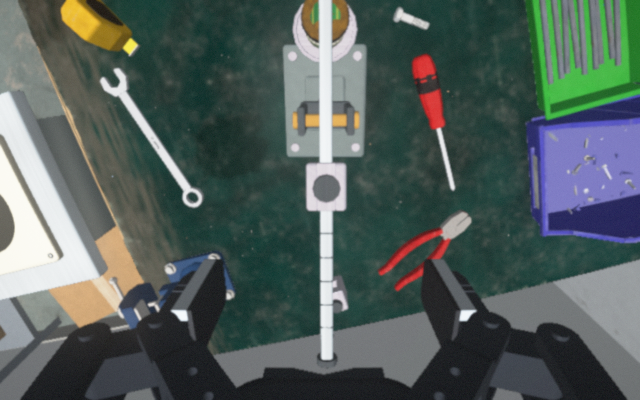

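Screw head at (326,188), expected (327,191): position confirmed, beam aligned with the tool. Descend and grip.

Emit:
servo_tool(plan=[[[-0.01, 0.01, 0.15], 0], [[-0.01, 0.01, 0.3], 0], [[-0.01, 0.01, 0.42], 0], [[-0.01, 0.01, 0.5], 0], [[-0.01, 0.01, 0.56], 0], [[-0.01, 0.01, 0.56], 0]])

```text
clock: 3.2
tool_pos: [0.5781, -0.0299, 0.2107]
tcp_rot: [-2.482, -1.924, 0.001]
wrist_force: [-0.3, 0.5, 0.5]
width: 0.0854
finger_force: 0.0
```

Emit:
servo_tool(plan=[[[0, 0, 0], 0], [[0, 0, 0], 0], [[0, 0, 0], 0], [[0, 0, 0], 0], [[0, 0, 0], 0], [[0, 0, 0], 0], [[0, 0, 0], 0], [[0, 0, 0], 0]], jaw=25, grip_force=20)

```text
clock: 4.2
tool_pos: [0.5777, -0.0299, 0.2116]
tcp_rot: [-2.482, -1.924, 0.002]
wrist_force: [-6.7, 2.0, 5.1]
width: 0.0298
finger_force: 25.6
```

Gripped (29.8 mm). Slide outward 85 mm along the tilted beam.

Emit:
servo_tool(plan=[[[-0.05, 0, -0.01], 0], [[-0.1, 0, -0.02], 0], [[-0.15, 0, -0.032], 0], [[-0.2, 0, -0.043], 0], [[-0.25, 0, -0.055], 0], [[-0.29, 0, -0.064], 0], [[-0.33, 0, -0.073], 0], [[-0.33, 0, -0.073], 0]])

```text
clock: 5.2
tool_pos: [0.5572, -0.1112, 0.2295]
tcp_rot: [-2.484, -1.923, 0.002]
wrist_force: [-6.7, 0.8, 0.4]
width: 0.0296
finger_force: 25.5
```

Emit:
servo_tool(plan=[[[0, 0, 0], 0], [[0, 0, 0], 0], [[0, 0, 0], 0], [[0, 0, 0], 0], [[0, 0, 0], 0], [[0, 0, 0], 0]], jaw=100)

```text
clock: 5.95
tool_pos: [0.558, -0.1101, 0.2295]
tcp_rot: [2.483, 1.924, -0.0]
wrist_force: [-0.4, 0.7, 0.1]
width: 0.0853
finger_force: 0.0
```

Emit:
servo_tool(plan=[[[0, 0, -0.15], 0], [[0, 0, -0.3], 0], [[0, 0, -0.45], 0], [[0, 0, -0.6], 0], [[0, 0, -0.6], 0], [[0, 0, -0.6], 0], [[0, 0, -0.6], 0], [[0, 0, -0.6], 0]])

```text
clock: 6.95
tool_pos: [0.5576, -0.11, 0.3782]
tcp_rot: [-2.482, -1.923, 0.002]
wrist_force: [0.3, 0.3, 0.1]
width: 0.0853
finger_force: 0.0
```

Emit:
servo_tool(plan=[[[0, 0, 0], 0], [[0, 0, 0], 0], [[0, 0, 0], 0], [[0, 0, 0], 0], [[0, 0, 0], 0], [[0, 0, 0], 0], [[0, 0, 0], 0], [[0, 0, 0], 0]])

```text
clock: 7.95
tool_pos: [0.558, -0.1101, 0.3796]
tcp_rot: [-2.483, -1.924, -0.0]
wrist_force: [0.0, 0.7, -0.8]
width: 0.0855
finger_force: 0.0
```

```bash
python3 - <<'E'
from h import *
a=snap('side','s2');snap('top','t2')
cv2.imwrite('pics/c2.png',cv2.resize(a[155:335,285:425,::-1],None,fx=3.3,fy=3.3,interpolation=2))
E
```

```text
(no output)
```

View pics/c2.png

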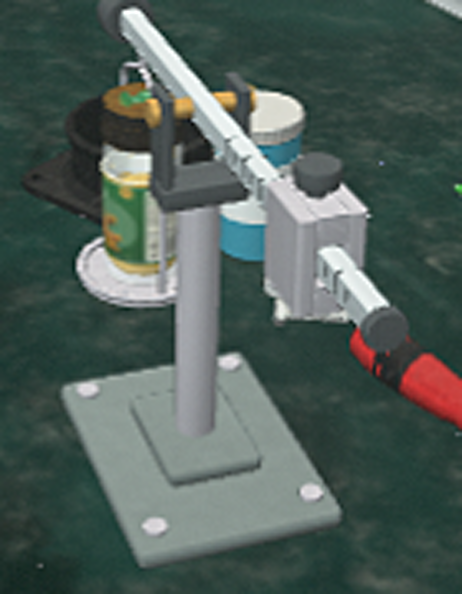

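Poise now outward at crop (315,250); end cap at side pixel (401,254). Compute the tilt by intersecting the ray with the beam's vertical plane.

```bash
python3 - <<'E'
from h import *
S=camera_model('side')
c=np.array([.593,.021,.215]);h=np.array([-.253,-.9675,0]);n=np.array([h[1],-h[0],0])
for nm,q in [('end0',(388,233)),('end',(384,328)),('screw',(319,163))]:
    o,d=ray(S,(q[0]/3.3+285,q[1]/3.3+155));X=o+d*((c-o)@n)/(d@n);a=(X-c)@h
    print(nm,X.round(4),'along',a.round(4),'dz',(X[2]-.215).round(4),'tilt',np.arctan2(X[2]-.215,a).round(4))
E
```

```text
end0 [ 0.5419 -0.1744  0.2594] along 0.202 dz 0.0444 tilt 0.2165
end [ 0.5411 -0.1775  0.2203] along 0.2052 dz 0.0053 tilt 0.026
screw [ 0.5579 -0.1131  0.255 ] along 0.1386 dz 0.04 tilt 0.2808
```

Tilt ≈ 0.026 rad, within tolerance but with thin margin; move the poise about 11 mm further.

Emit:
servo_tool(plan=[[[-0.01, 0, 0.2], 0], [[-0.01, 0, 0.4], 0], [[-0.01, 0, 0.55], 0], [[-0.01, 0, 0.65], 0], [[-0.01, 0, 0.69], 0], [[-0.01, 0, 0.69], 0]])

```text
clock: 8.8
tool_pos: [0.5572, -0.1125, 0.207]
tcp_rot: [-2.483, -1.924, 0.001]
wrist_force: [1.1, 0.6, -0.0]
width: 0.0852
finger_force: 0.0
```

Emit:
servo_tool(plan=[[[0, 0, 0], 0], [[0, 0, 0], 0], [[0, 0, 0], 0], [[0, 0, 0], 0], [[0, 0, 0], 0], [[0, 0, 0], 0], [[0, 0, 0], 0], [[0, 0, 0], 0]], jaw=25)

```text
clock: 9.8
tool_pos: [0.5569, -0.1125, 0.2072]
tcp_rot: [-2.483, -1.924, 0.001]
wrist_force: [-4.8, -0.4, 2.4]
width: 0.0294
finger_force: 27.3
```

Emit:
servo_tool(plan=[[[-0.015, 0, 0], 0], [[-0.03, 0, -0.001], 0], [[-0.044, 0, -0.001], 0], [[-0.044, 0, -0.001], 0], [[-0.044, 0, -0.001], 0]])

```text
clock: 10.42
tool_pos: [0.5542, -0.1232, 0.2073]
tcp_rot: [-2.483, -1.924, 0.001]
wrist_force: [-6.5, 0.3, 2.2]
width: 0.0297
finger_force: 27.3
```

Emit:
servo_tool(plan=[[[0, 0, 0], 0], [[0, 0, 0], 0], [[0, 0, 0], 0], [[0, 0, 0], 0], [[0, 0, 0], 0], [[0, 0, 0], 0]], jaw=100)

```text
clock: 11.18
tool_pos: [0.5546, -0.1232, 0.2073]
tcp_rot: [2.483, 1.924, -0.0]
wrist_force: [0.2, 0.2, 0.7]
width: 0.0852
finger_force: 0.0
```

Emit:
servo_tool(plan=[[[0, 0, -0.15], 0], [[0, 0, -0.3], 0], [[0, 0, -0.45], 0], [[0, 0, -0.6], 0], [[0, 0, -0.6], 0], [[0, 0, -0.6], 0], [[0, 0, -0.6], 0], [[0, 0, -0.6], 0]])

```text
clock: 12.18
tool_pos: [0.5542, -0.1231, 0.356]
tcp_rot: [-2.482, -1.923, 0.002]
wrist_force: [0.3, 0.4, -0.1]
width: 0.0854
finger_force: 0.0
```

Emit:
servo_tool(plan=[[[0, 0, 0], 0], [[0, 0, 0], 0], [[0, 0, 0], 0], [[0, 0, 0], 0], [[0, 0, 0], 0], [[0, 0, 0], 0], [[0, 0, 0], 0], [[0, 0, 0], 0]])

```text
clock: 13.18
tool_pos: [0.5546, -0.1232, 0.3573]
tcp_rot: [-2.483, -1.924, 0.0]
wrist_force: [0.3, -0.2, -0.4]
width: 0.0854
finger_force: 0.0
```

```bash
python3 - <<'E'
from h import *
a=snap('side','s3')
cv2.imwrite('pics/c3.png',cv2.resize(a[155:335,285:425,::-1],None,fx=3.3,fy=3.3,interpolation=2))
E
```

```text
(no output)
```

View pics/c3.png

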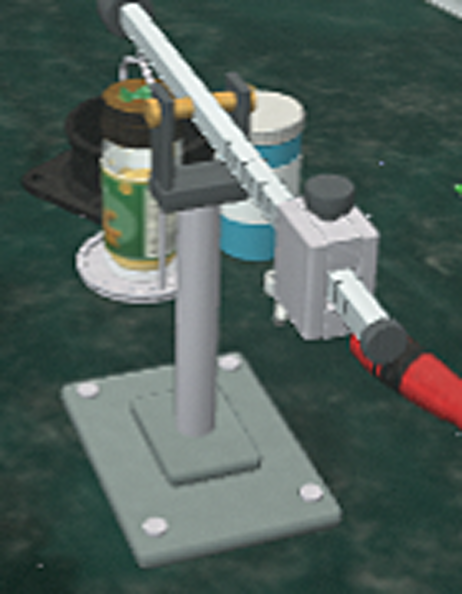

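End cap now at crop (384,341), 13 px lower than before (about 0.026 rad), so the tilt is ≈ 0; the gripper is well clear.

```bash
python3 -c "
from bench import close_job;print(close_job())"
```

```text
the job is handed in; nothing more can be done
None
```

I slid the poise outward about 94 mm in two moves and let go. The beam then rested at about 0 rad by the camera (good to about 0.01 rad) with the gripper clear and the jar and hanger untouched. I handed the job in at about 13 s; it returned no verdict.

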